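Line up three petri dishes against a stop bar with a straightedge

ROBOT

A 6-joint arm with a two-finger parallel gripper is mounted at the origin on the work surface; the furniture and walls round the work are solid. World frame = base frame: x ahead of the robot, y to its left, z up, the work surface at z = 0. Lengths are in mm, angles in rad, forces in N, time in s.
With the tool pointing down it reaches from about 375 to 825 mm from the base axis. Payload 5.5 kg.
Tool frame: the origin (TCP) lies midway between the tips of the shut fingers; the grasp point (between the pads) lies ctrl.grasp_offset behind it (ctrl.grasp_offset is the distance from the TCP to the grasp point, in mm); z points along the fingers, y is the line along which they close (so a half turn about z gives the same grasp; the last joint's range is limited). The gripper opens to 85 mm and grips with 20 to 120 N. Pads are 22 mm wide; open, the fingers measure 114 mm over their backs; the gripper's body (76 mm by 85 mm) begins 54 mm behind the grasp point. The pads swing forward as they close: fully open they stand 13 mm farther back than shut.
Start: joints at [-1.291, 0.314, -0.047, 1.21, 0, 1.571], TCP at [165.695, -576.663, 231.299] pointing down, gripper open.
Joint ranges: [-2.67, 2.67], [-0.69, 1.73], [-1.03, 1.25], [-2.08, 2.16], [-1.42, 1.45], [-3.14, 3.14]. Speed limits (rad/s): [2.39, 2.39, 3.01, 3.14, 3.14, 3.14].

INTERFACE

Orientations are given as a rotation vector (axis times angle).
In Python, from cell import ctrl gives the robot as it stands.
- The arm moves only by the tool send_rows, never from a script. Its argument "series" is a list of rows, each a list of 4 numbers: the shift along the tool's x, y, z in mm, then the turn about the tool's z in degrees. In form: [[tx, ty, tz, turn], ...]. A call has 1 to 20 rows; each row is the pose to reach, as a shift and turn from the pose commanded when the call began, along the tool's axes at that moment; what a row does not reach only later rows make up. A row lasts 1/8 s, in which the tool goes at most 62.5 mm and 10.7 degrees, less where a joint would pass 70% of its speed; a pose out of reach is approached as far as the arm can. A call with a gripper value outside its range is refused whole. "grip" is the opening in per cent of the stroke, from 0 (shut) to 100 (fully open), set as the call begins (left out, the last holds). The fingers move at their own pace and stop on an object; the grip force is fixed at half the most. Time passes only in rows, so rows that repeat a pose let the fingers close. It gives the time, the measured TCP pose, the force, the opening and the grip force at its end, in the units of the state.
- ctrl.get_obs(): the state, without advancing time (a new reading comes with each control period).
- ctrl.capture(name): name is "scene" or "top" or "wrist"; returns the picture (400x640x3 uint8, red, green, blue); there is no depth.
- ctrl.camera_params(name): a dict with "intrinsics" (3x3 intrinsics, pixels), "k1" (the pictures are not rectified: a ray, as slopes to the right and down, at radius r is drawn at 1 + k1 r^2 times it, then the intrinsics apply), "origin" and "attitude" of the camera in the world. Camera axes: x right, y up, looking along -z (the intrinsics and any distortion apply to the point x, -y, -z); pixel columns grow to the right and rows downward; lengths in mm; the calibration is good to about 2 mm. A picture is of the moment at which its call begins: read the wrist's pose just before it. camera_params takes no time and is no camera call; for the wrist camera it gives the pose at the moment of the call.
- ctrl.job_done(): hands the job in; it is judged then, once.
The state is a dict: "clock": time; "q": joint angles; "joint_velocities": joint speeds; "joint_efforts": joint torques, N m; "tcp_pos": TCP position; "ee_rot": TCP orientation; "ft_force": force on the tool from outside, world axes, zero at the start; "moment": the same for the moment, N m; "grip_width": finger opening in mm; "finger_force": force on a finger pad.
Only numpy, scipy, OpenCV 4.12 (cv2) and the standard library are available. Lean on these libraries where they do the work, as an engineer would, in place of code of your own. Each camera call takes 0.05 s, during which the arm holds its last target. There are 200 camera calls.

TASK

Pick up the straightedge by its fin and, with its blade, push the three petri dishes together into a straight row against the stop bar, pressing gently and evenly, about 10 newtons in all shared equally (no dish may ever feel more than 5), for about a second so that all three are held at once between blade and bar. Then draw the straightedge back and stand it on the bench, on its blade, clear of the dishes. Do not push the dishes with the fingers, and leave everything else where it is.

Things in the scene. Friction and masses are not known exactly. Their poses are not given: they have to be found in the camera images.
- stop: Fixed rigid aluminium stop bar: 16 mm thick (x), 230 mm long (y), 22 mm tall, screw heads on top to 26 mm. Origin: middle of its underside. x points away from the dishes; the front face they go against is at x = -8 mm, so a touching dish has its centre at x = -42 mm in this frame.
- fin_center (a point): Centre of the loose straightedge's black grip fin, 36 mm above its underside. Slippery aluminium blade, 20 mm thick (x), 210 mm long (y), 16 mm tall. The fin, 44 mm long (x), 12 mm thick (y), 16 to 56 mm up, stands across its middle on a clamped slide: the blade's centre lies up to 10 mm ahead of or behind the fin (x), different each time, not measured, and stays. z up. 0.23 kg.
- dish_0_center (a point): Centre (half-way up) of the right-hand one of three like petri dishes, round, 68 mm wide, 14 mm tall, about 0.07 kg, loose on the bench in a ragged row in front of the stop bar. Underside 7 mm below. The straightedge starts on the robot side of the row, within 0.2 rad of parallel to the bar, its x towards the dishes.
- dish_1_center (a point): Centre (half-way up) of the middle one of three like petri dishes, round, 68 mm wide, 14 mm tall, about 0.07 kg, loose on the bench in a ragged row in front of the stop bar. Underside 7 mm below. The straightedge starts on the robot side of the row, within 0.2 rad of parallel to the bar, its x towards the dishes.
- dish_2_center (a point): Centre (half-way up) of the left-hand one of three like petri dishes, round, 68 mm wide, 14 mm tall, about 0.07 kg, loose on the bench in a ragged row in front of the stop bar. Underside 7 mm below. The straightedge starts on the robot side of the row, within 0.2 rad of parallel to the bar, its x towards the dishes.
- amber_left: Bystander: amber glass bottle with black cap, 69 mm wide, 142 mm tall. Origin: centre of its underside.
- amber_back: Bystander: amber glass bottle with black cap, 69 mm wide, 142 mm tall. Origin: centre of its underside.
- bottle_white: Bystander: white plastic bottle, 52 mm wide, 113 mm tall. Origin: centre of its underside.
- funnel: Bystander: glass funnel standing on its mouth, 65 mm wide, 87 mm tall. Origin: centre of its underside.
- stopper: Bystander: grey rubber stopper, 28 mm wide, 22 mm tall, standing near the left end of the stop bar. Origin: centre of its underside.
- bung: Bystander: small grey rubber stopper, 19 mm wide, 22 mm tall, standing near the left end of the row of dishes. Origin: centre of its underside.
- cap: Bystander: shallow plastic bottle cap, 49 mm wide, 14 mm tall, nearer the robot than the straightedge. Origin: centre of its underside.
- beaker: Bystander: small glass beaker, 56 mm wide, 71 mm tall, far to the left. Origin: centre of its underside.
Mind the look-alikes: they are no part of the job. What is shaped like the part that bears dish_2_center but black or yellow is not meant.

How it is judged:
By the outcome, as a careful person would: the job done as asked, in the order asked, and still so for the second after the job is handed in, with the robot touching nothing.
It also fails if it takes over 51 s, if anything falls off the work surface, if the arm or the gripper's body presses on something with over 40 N, if the wrist force passes 120 N, or if a joint passes its speed limit or range.

## Working session

There is one attempt and no reset: what is moved stays moved. The work goes in short steps, Python scripts to look and compute and a tool call to move; the robot and the scene stay as the last step left them, time stands still between calls to the robot, and variables do not carry over. Pictures are saved under pics/ and viewed, at most 13 in all, crops included, and the job is handed in when it is done.

Besides the shell and the picture viewer there is one more tool, called after "Emit:" as name(argument=value, ...) on one line, values as JSON. send_rows: Moves the arm, as the interface text tells. Its arguments: {"type":"object","properties":{"series":{"type":"array","items":{"type":"array","items":{"type":"number"}}},"grip":{"type":"number"}},"required":["series"]}

```bash
ls; mkdir -p pics; cat > h.py <<'E'
import numpy as np, cv2
from cell import ctrl
from scipy.spatial.transform import Rotation as R
def grab(name,fn=None):
    p=ctrl.camera_params(name); im=ctrl.capture(name)
    if fn: cv2.imwrite('pics/'+fn,im[:,:,::-1])
    return p,im
def Rm(p):
    a=np.array(p['attitude'],float)
    return a if a.shape==(3,3) else R.from_rotvec(a).as_matrix()
def ray(p,uv):
    K=np.array(p['intrinsics']); d=np.array([[p['k1'],0,0,0]],float)
    n=cv2.undistortPoints(np.array(uv,float).reshape(-1,1,2),K,d).reshape(-1,2)
    return np.c_[n[:,0],-n[:,1],-np.ones(len(n))]@Rm(p).T
def onplane(p,uv,z):
    r=ray(p,uv); o=np.array(p['origin'],float)
    return o+r*((z-o[2])/r[:,2])[:,None]
def proj(p,X):
    c=(np.atleast_2d(X)-np.array(p['origin']))@Rm(p)
    K=np.array(p['intrinsics']); n=np.c_[c[:,0],-c[:,1]]/-c[:,2:]
    n=n*(1+p['k1']*(n**2).sum(1))[:,None]
    return n@K[:2,:2].T+K[:2,2]
E
python3 - <<'E'
from h import *
for n in('top','scene','wrist'):
    p,im=grab(n,n+'0.png'); print(n,p)
print(ctrl.get_obs(),ctrl.grasp_offset)
E
```

```text
pics
top {'intrinsics': array([[404.04356379,   0.        , 325.47423153],
       [  0.        , 404.04356379, 196.91527167],
       [  0.        ,   0.        ,   1.        ]]), 'k1': 0.015037643186909604, 'origin': array([352.13951598,  16.56813414, 950.49488198]), 'attitude': array([ 0.13807144, -0.15380014, -1.53502976])}
scene {'intrinsics': array([[395.26163125,   0.        , 319.26795758],
       [  0.        , 395.26163125, 195.50966837],
       [  0.        ,   0.        ,   1.        ]]), 'k1': -0.019655428542340304, 'origin': array([ 153.07498223,  401.59798833, 1090.52104703]), 'attitude': array([ 0.21395061, -0.54665   , -2.29494196])}
wrist {'intrinsics': array([[286.55023123,   0.        , 319.69211255],
       [  0.        , 286.55023123, 195.83244101],
       [  0.        ,   0.        ,   1.        ]]), 'k1': -0.022904666449159904, 'origin': array([ 239.1300978 , -554.92496495,  373.90170921]), 'attitude': array([-0.25561648,  0.19650041, -1.28079576])}
{'clock': 0.15, 'q': array([-1.29101523e+00,  3.14075387e-01, -4.78202548e-02,  1.21020356e+00,
        4.04242870e-06,  1.57080370e+00]), 'joint_velocities': array([-0.00142701, -0.00254704,  0.00593953, -0.00124605,  0.00259078,
        0.00014333]), 'joint_efforts': array([ 5.34410228e-04, -5.40045404e+01,  3.40059257e+01,  1.32286164e-02,
       -4.07695825e-05,  5.05221934e-06]), 'tcp_pos': array([ 165.56937243, -576.254755  ,  230.63832951]), 'ee_rot': array([-3.10962677e+00, -4.37855689e-01,  2.78964735e-04]), 'ft_force': array([-0.36750701, -0.27100011, -0.01489873]), 'moment': array([ 0.03276245, -0.00446979,  0.00632659]), 'finger_force': 0.0, 'grip_width': 85.49396717162118} 18.700000000000003
```

View pics/top0.png

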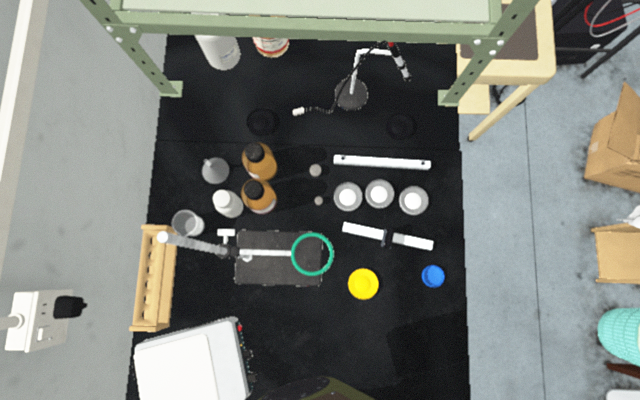

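View pics/scene0.png

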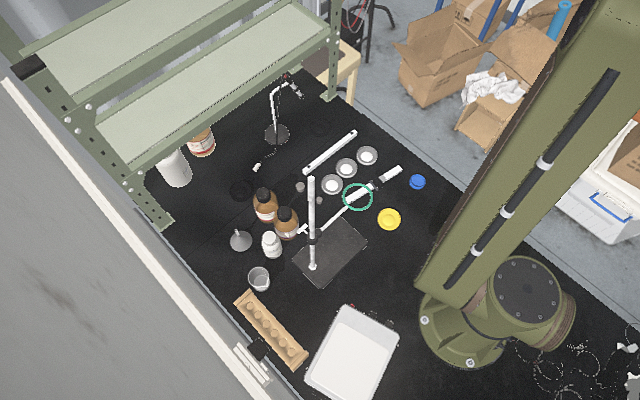

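The top view shows the bar at (334–431,160), the dishes at (347,197), (379,194) and (414,201), and the straightedge from (343,228) to (433,244) with its fin near (387,235). The green ring of the stand is overhead at (313,254).

```bash
cat > m.py <<'E'
from h import *
import sys
def blobs(im,lo=150,amin=40):
    m=((im.min(2)>lo)).astype(np.uint8)
    n,l,s,c=cv2.connectedComponentsWithStats(m)
    return [(i,s[i],c[i],l==i) for i in range(1,n) if s[i,4]>amin]
E
python3 - <<'E'
from m import *
T=cv2.imread('pics/top0.png')[:,:,::-1]; S=cv2.imread('pics/scene0.png')[:,:,::-1]
pt=ctrl.camera_params('top'); ps=ctrl.camera_params('scene')
for i,s,c,m in blobs(T,130):
    if 300<c[0]<460 and 140<c[1]<260:
        pts=np.argwhere(m)[:,::-1].astype(np.float32)
        r=cv2.boxPoints(cv2.minAreaRect(pts))
        z=22 if c[1]<175 else (14 if c[1]<215 else 16)
        print(s,c.round(1),onplane(pt,[c],z).round(1)[:,:2],onplane(pt,r,z)[:,:2].round(0).tolist())
for i,s,c,m in blobs(S,130):
    if 290<c[0]<420 and 120<c[1]<240:
        z=14; print('S',s,c.round(1),onplane(ps,[c],z).round(1)[:,:2])
# ring triangulation
def hsv(im,lo,hi):
    return cv2.inRange(cv2.cvtColor(np.ascontiguousarray(im),cv2.COLOR_RGB2HSV),lo,hi)
gs=[]
for im,p,roi in((T,pt,(280,220,345,290)),(S,ps,(335,175,380,220))):
    m=hsv(im,(75,90,50),(95,255,255)); q=np.argwhere(m>0)[:,::-1]
    q=q[(q[:,0]>roi[0])&(q[:,0]<roi[2])&(q[:,1]>roi[1])&(q[:,1]<roi[3])]
    b=(q.min(0)+q.max(0))/2; print(q.min(0),q.max(0)); gs.append((np.array(p['origin']),ray(p,[b])[0]))
(o1,d1),(o2,d2)=gs
t=np.linalg.lstsq(np.c_[d1,-d2],o2-o1,rcond=None)[0]
print('ring',o1+t[0]*d1,o2+t[1]*d2)
print('blue,yellow',onplane(pt,[(433,276),(363,284)],14).round(0)[:,:2],'stopper,bung',onplane(pt,[(316,170),(319,200)],22).round(0)[:,:2])
cv2.imwrite('pics/topc.png',cv2.resize(T[145:300,285:455][:,:,::-1],None,fx=4.5,fy=3.8,interpolation=cv2.INTER_CUBIC)[:600])
E
```

```text
[333 155  98  15 903] [381.7 161.7] [[ 617.1 -121.4]] [[609.0, -5.0], [633.0, -6.0], [626.0, -238.0], [602.0, -236.0]]
[310 165  11  11  97] [314.8 169.9] [[591.8  36.9]] [[603.0, 49.0], [604.0, 25.0], [580.0, 24.0], [579.0, 48.0]]
[365 180  29  28 626] [379.2 193.7] [[ 541. -117.]] [[573.0, -83.0], [575.0, -150.0], [510.0, -150.0], [508.0, -84.0]]
[334 183  28  28 621] [347.6 196.5] [[531.7 -42.5]] [[563.0, -9.0], [565.0, -74.0], [501.0, -74.0], [499.0, -11.0]]
[399 187  29  28 639] [413.2 200.3] [[ 527.6 -197.3]] [[559.0, -164.0], [561.0, -231.0], [496.0, -229.0], [494.0, -164.0]]
[315 197   7   8  42] [318.  200.3] [[520.4  27.1]] [[520.0, 38.0], [531.0, 27.0], [520.0, 17.0], [509.0, 27.0]]
[342 222  42  18 431] [362.7 230.4] [[452.4 -78.9]] [[449.0, -29.0], [473.0, -33.0], [456.0, -129.0], [432.0, -124.0]]
[393 233  41  18 407] [412.7 241.2] [[ 431.1 -194.9]] [[428.0, -146.0], [451.0, -151.0], [434.0, -243.0], [411.0, -238.0]]
S [302 129  56  46 455] [329.1 152. ] [[ 617.  -116.8]]
S [357 146  20  19 309] [366.6 155.1] [[ 524.7 -195.2]]
S [336 158  21  20 324] [346.3 167.7] [[ 537.9 -114.4]]
S [379 165  24  18 174] [390.2 173.3] [[ 427.4 -198.5]]
S [307 175   8  64 408] [311.2 205.3] [[521.1  56.3]]
S [321 174  22  21 349] [331.8 184. ] [[528.9 -39.7]]
S [296 182   9  10  59] [299.8 185.9] [[593.   35.7]]
S [345 187  25  17 178] [355.8 194.8] [[451.6 -65.9]]
S [319 205  30  26 132] [333.9 217.7] [[445.   36.4]]
S [275 223  33  15 192] [292.8 231.1] [[498.8 152.3]]
[291 232] [334 275]
[342 183] [372 210]
ring [385.68409044  31.15393559 233.82587138] [385.39986308  31.0131294  233.80970205]
blue,yellow [[ 354. -241.]
 [ 331.  -81.]] stopper,bung [[592.  34.]
 [520.  25.]]
```

View pics/topc.png

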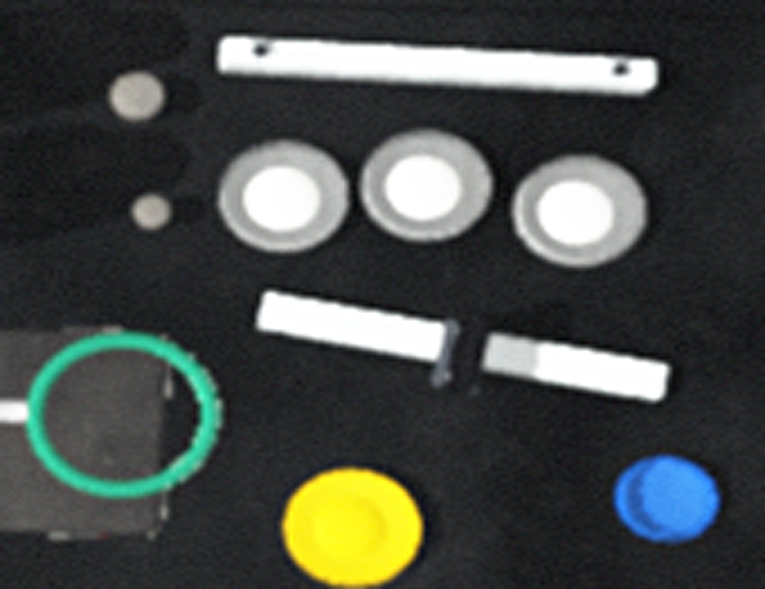

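The enlarged crop shows the blade in two white pieces with the dark fin between them near (465,350). The bar face is about parallel to y, and the blade is yawed about −0.18. I'm moving the wrist camera over the straightedge.

Emit:
send_rows(series=[[20,-22,0,2],[55,-60,0,5],[90,-98,0,8],[125,-136,0,11],[160,-174,0,14],[195,-211,0,17],[230,-248,0,20],[265,-285,0,23],[298,-321,0,25],[325,-350,0,26.5],[338,-362,0,26.5],[338,-362,0,26.5],[338,-362,0,26.5]])

```text
clock: 1.78
tcp_pos: [390.2, -135.8, 231.2]
ee_rot: [3.128, -0.287, -0.001]
ft_force: [0.6, -0.3, 0.6]
grip_width: 85.6
finger_force: 0.0
```

```bash
python3 - <<'E'
from h import *
o=ctrl.get_obs(); p,im=grab('wrist','w1.png'); print(o['tcp_pos'],o['ee_rot'],o['clock'],p['origin'],p['attitude'],o['ft_force'])
E
```

```text
[ 390.21016586 -135.76239592  231.16798381] [ 3.12817503e+00 -2.86763256e-01 -7.94241977e-04] 1.775 [ 465.47323785 -148.99336427  374.51122119] [-0.2187975   0.26536324 -1.73916585] [ 0.58579351 -0.31771118  0.59244191]
```

View pics/w1.png

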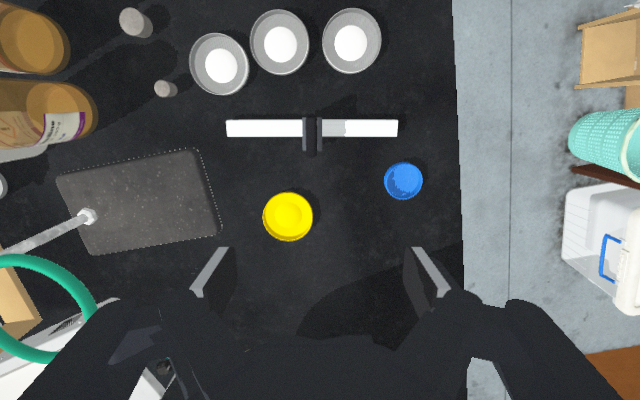

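The wrist view shows the fin at about (312,135), the blade from (226,128) to (398,128), and the dishes at (220,64), (280,42) and (351,41).

```bash
python3 - <<'E'
from m import *
im=cv2.imread('pics/w1.png'); p=ctrl.camera_params('wrist')
g=np.ascontiguousarray(im[:,:,::-1])
for i,s,c,m in blobs(g,110,100):
    if 180<c[0]<410 and c[1]<150:
        r=cv2.boxPoints(cv2.minAreaRect(np.argwhere(m)[:,::-1].astype(np.float32)))
        z=16 if c[1]>110 else 14
        print(s[:4],c.round(1),onplane(p,[c],z).round(1)[0,:2],onplane(p,r,z)[:,:2].round(1).tolist())
cv2.imwrite('pics/w1c.png',cv2.resize(cv2.convertScaleAbs(im[108:164,285:345],alpha=2,beta=0),None,fx=10,fy=10,interpolation=cv2.INTER_CUBIC))
E
```

```text
[250   9  59  66] [279.2  41.7] [ 543.8 -116.6] [[582.1, -92.1], [570.1, -155.1], [504.2, -142.1], [516.8, -75.4]]
[322   8  59  66] [351.2  40.5] [ 530.1 -197.2] [[568.2, -170.5], [556.6, -233.5], [490.0, -225.0], [502.3, -158.4]]
[189  33  60  62] [218.3  63.8] [534.5 -41.9] [[572.1, -18.1], [559.2, -83.9], [495.7, -67.5], [509.1, 2.0]]
[225 119  80  18] [264.8 127.5] [454.  -78.3] [[472.9, -33.2], [455.1, -127.5], [435.2, -123.5], [453.3, -27.5]]
[322 119  76  18] [359.3 127.5] [ 432.9 -192. ] [[451.1, -148.9], [434.6, -238.4], [414.4, -236.2], [431.2, -145.3]]
```

View pics/w1c.png

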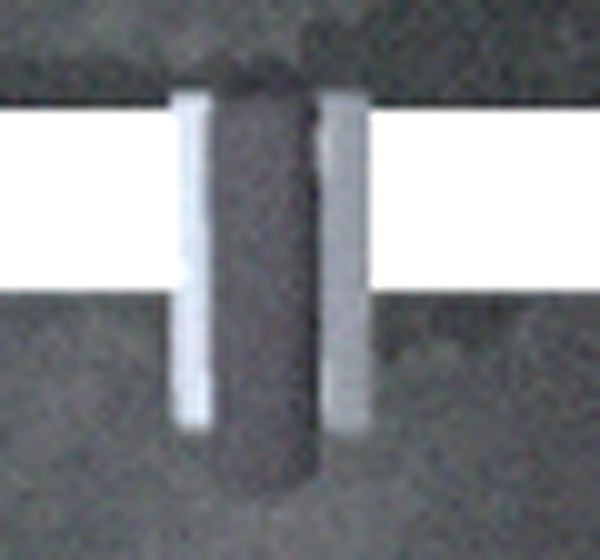

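```bash
python3 - <<'E'
from h import *
p=ctrl.camera_params('wrist')
a=onplane(p,[(311.6,117.3),(311.6,156.8),(311.6,137)],56)[:,:2]; print('fin top',a.round(1))
b=onplane(p,[(225.2,118.7),(398,118.7),(225.2,136.9),(398,136.9)],16)[:,:2]; print('blade',b.round(1),b.mean(0))
u=b[0]-b[1]; th=np.arctan2(-u[0],u[1]); print('yaw',th,np.linalg.norm(u))
ex=np.array([np.cos(th),np.sin(th)]); print('blade ahead of fin',(b.mean(0)-a[:2].mean(0))@ex, 'y off',(b.mean(0)-a[:2].mean(0))@[-ex[1],ex[0]])
o=ctrl.get_obs(); M=R.from_rotvec(o['ee_rot']).as_matrix(); f=a[:2].mean(0)
print('toolx yaw',np.arctan2(M[1,0],M[0,0])); d=np.array([f[0],f[1],0])-o['tcp_pos']; print('tool shift',M.T@d)
E
```

```text
fin top [[ 456.5 -138.3]
 [ 414.6 -130.2]
 [ 436.  -134.3]]
blade [[ 473.2  -33.5]
 [ 434.8 -239.6]
 [ 452.1  -27.5]
 [ 413.  -237.3]] [ 443.28665912 -134.48753684]
yaw -0.18439545363827148 209.69820537603218
blade ahead of fin 7.655900195834027 y off 1.1750146289346446
toolx yaw -0.18360561412789556
tool shift [ 44.40995173 -10.05909349 231.17348693]
```

Emit:
send_rows(series=[[20,-4,20,0],[40,-9,60,0],[44.4,-10,105,0],[44.4,-10,145,0],[44.4,-10,180,0],[44.4,-10,200,0],[44.4,-10,209,0],[44.4,-10,209,0]])

```text
clock: 2.82
tcp_pos: [435.7, -134.1, 22.2]
ee_rot: [-3.128, 0.288, 0.001]
ft_force: [-0.9, -0.3, -0.4]
grip_width: 85.5
finger_force: 0.0
```

Emit:
send_rows(series=[[0,0,0,0],[0,0,0,0],[0,0,0,0],[0,0,0,0],[0,0,0,0],[0,0,0,0],[0,0,0,0],[0,0,0,0]], grip=0)

```text
clock: 3.82
tcp_pos: [436.3, -133.7, 22.7]
ee_rot: [3.128, -0.287, 0.001]
ft_force: [-0.9, 1.0, 5.5]
grip_width: 11.2
finger_force: 58.6
```

```bash
python3 - <<'E'
from h import *
o=ctrl.get_obs(); p,im=grab('wrist','w2.png'); print({k:np.round(v,3) for k,v in o.items()})
E
```

```text
{'clock': np.float64(3.825), 'q': array([-0.297,  0.246, -0.669,  0.656,  0.   ,  3.027]), 'joint_velocities': array([-0.002,  0.001,  0.001, -0.002,  0.001, -0.   ]), 'joint_efforts': array([ 9.0000e-03, -3.8921e+01,  2.4578e+01, -5.9900e-01,  1.0000e-03,
       -2.1000e-02]), 'tcp_pos': array([ 436.268, -133.664,   22.653]), 'ee_rot': array([ 3.128e+00, -2.870e-01,  1.000e-03]), 'ft_force': array([-0.919,  0.987,  5.469]), 'moment': array([ 0.046,  0.309, -0.027]), 'finger_force': np.float64(58.62), 'grip_width': np.float64(11.244)}
```

View pics/w2.png

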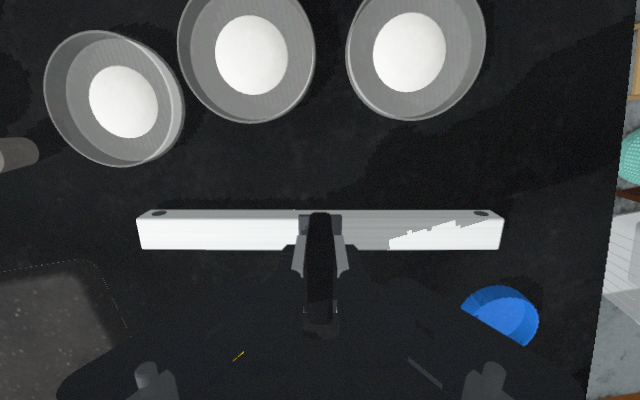

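The gripper has the fin, with width 11.2. The blade spans (137–503, 210–250) in the wrist picture and the dishes are ahead of it. I'll lift, align to the bar and look at the bar from the wrist.

Emit:
send_rows(series=[[0,0,-3,0],[0,0,-12,0],[0,-2,-35,-1],[2,-6,-70,-3],[4,-11,-105,-5],[6,-15,-140,-7],[6.6,-17.7,-170,-8.8],[6.6,-17.7,-185,-8.8],[6.6,-17.7,-190,-8.8],[6.6,-17.7,-190,-8.8],[6.6,-17.7,-190,-8.8]])

```text
clock: 5.25
tcp_pos: [445.0, -117.3, 211.1]
ee_rot: [-3.141, 0.046, 0.003]
ft_force: [-0.5, 0.1, -2.7]
grip_width: 11.3
finger_force: 58.5
```

```bash
python3 - <<'E'
from m import *
o=ctrl.get_obs(); p,im=grab('wrist','w3.png'); print({k:np.round(v,3) for k,v in o.items() if k!='joint_efforts'})
print(p)
for i,s,c,m in blobs(im,110,150):
    if c[1]<300 and 60<c[0]<520:
        r=cv2.boxPoints(cv2.minAreaRect(np.argwhere(m)[:,::-1].astype(np.float32)))
        print(s[:4],c.round(1),onplane(p,[c],14).round(1)[0,:2],r.round(0).tolist())
E
```

```text
{'clock': np.float64(5.25), 'q': array([-0.258,  0.063, -0.4  ,  1.11 , -0.   ,  2.913]), 'joint_velocities': array([-0.   ,  0.   ,  0.003,  0.   ,  0.001, -0.001]), 'tcp_pos': array([ 444.974, -117.308,  211.126]), 'ee_rot': array([-3.141e+00,  4.600e-02,  3.000e-03]), 'ft_force': array([-0.47 ,  0.105, -2.739]), 'moment': array([-0.047,  0.034, -0.024]), 'finger_force': np.float64(58.478), 'grip_width': np.float64(11.314)}
{'intrinsics': array([[286.55023123,   0.        , 319.69211255],
       [  0.        , 286.55023123, 195.83244101],
       [  0.        ,   0.        ,   1.        ]]), 'k1': -0.022904666449159904, 'origin': array([ 521.6849054 , -119.09724058,  354.33669984]), 'attitude': array([-0.23368134,  0.24399947, -1.58704474])}
[206   0 227  21] [319.3   9.7] [ 618.6 -120.9] [[206.0, 0.0], [432.0, 0.0], [432.0, 20.0], [206.0, 20.0]]
[136   0 504 400] [500.2 205.4] [ 395.9 -343.6] [[128.0, 244.0], [242.0, -112.0], [750.0, 51.0], [636.0, 407.0]]
[156  27  26  28] [168.4  40.7] [595.2  42.6] [[156.0, 27.0], [181.0, 27.0], [181.0, 54.0], [156.0, 54.0]]
[288  54  59  63] [317.6  85.6] [ 544.  -116.7] [[286.0, 57.0], [342.0, 50.0], [350.0, 113.0], [293.0, 120.0]]
[359  65  60  63] [388.7  96.2] [ 530.6 -196.5] [[346.0, 98.0], [391.0, 54.0], [432.0, 95.0], [387.0, 139.0]]
[222  66  59  62] [252.7  96.4] [534.9 -43.3] [[214.0, 80.0], [263.0, 55.0], [291.0, 111.0], [242.0, 136.0]]
[181 104  16  17] [188.6 112.3] [520.2  32.3] [[181.0, 104.0], [196.0, 104.0], [196.0, 120.0], [181.0, 120.0]]
[ 53 124  45  30] [ 77.9 137.3] [496.9 170.6] [[50.0, 129.0], [97.0, 124.0], [100.0, 148.0], [53.0, 153.0]]
```

View pics/w3.png

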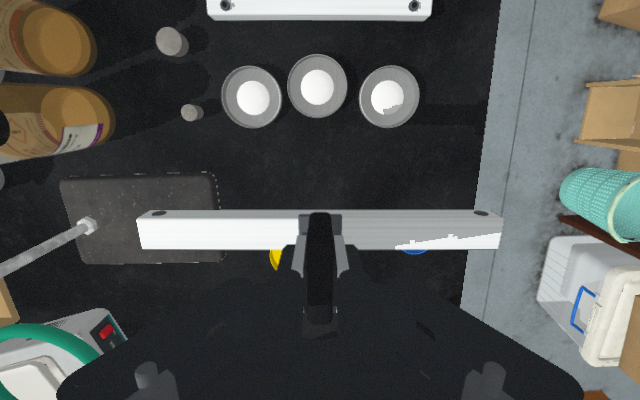

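The picture shows the bar's front bottom edge at row ~20 (206–432). The dishes are at (252,97), (318,87) and (389,96), and the held blade is at 137–503 with its top front edge near row 219.

```bash
cat > e.py <<'E'
from h import *
def edge(g,cols,r0,r1,sign):
    out=[]
    for c in cols:
        s=g[r0:r1,c]; d=np.diff(s)*sign; k=d.argmax()
        w=np.clip(d[max(k-1,0):k+2],0,None); out.append((c,r0+.5+(w*np.arange(max(k-1,0),max(k-1,0)+len(w))).sum()/w.sum()))
    a=np.array(out); 
    for _ in range(3):
        f=np.polyfit(a[:,0],a[:,1],1); r=abs(a[:,1]-np.polyval(f,a[:,0])); a=a[r<max(.5,2*np.median(r))]
    return f
E
python3 - <<'E'
from e import *
im=cv2.imread('pics/w3.png'); g=cv2.cvtColor(im,cv2.COLOR_BGR2GRAY).astype(float); p=ctrl.camera_params('wrist')
o=ctrl.get_obs(); M=R.from_rotvec(o['ee_rot']).as_matrix(); print('tool yaw',np.arctan2(M[1,0],M[0,0]))
print(g[0:30:1,320].astype(int), g[200:260:2,250].astype(int))
def line(f,c0,c1,z,n):
    P=onplane(p,[(c0,np.polyval(f,c0)),(c1,np.polyval(f,c1))],z)[:,:2]; u=P[0]-P[1]
    print(n,f.round(4),P.round(1).tolist(),'yaw',round(np.arctan2(-u[0],u[1]),4),'len',np.linalg.norm(u))
f=edge(g,range(212,428,4),10,28,-1); line(f,206,432,0,'bar bottom')
zb=o['tcp_pos'][2]-22.2
f1=edge(g,[*range(150,290,4),*range(350,390,4)],200,216,1); line(f1,137,502,zb,'blade front bottom')
f2=edge(g,[*range(170,290,4)],214,226,1); line(f2,137,502,zb+16,'blade front top')
f3=edge(g,[*range(145,280,4),*range(460,496,4)],240,256,-1); line(f3,137,502,zb+16,'blade rear top')
E
```

```text
tool yaw -0.029366865995949478
[237 239 241 240 241 239 239 239 239 241 241 241 241 237 217 173 178 171
 170 165  95  37  37  35  34  37  33  35  38  36] [ 31  35  36  38  37 139 154 153 151 185 239 244 246 246 245 246 246 247
 246 246 245 243 242 242 244  77  40  39  41  41]
bar bottom [3.00000e-03 1.90197e+01] [[617.5, 3.8], [609.2, -244.4]] yaw -0.0332 len 248.33552625479967
blade front bottom [-2.000000e-03  2.098659e+02] [[464.4, -3.6], [458.3, -229.7]] yaw -0.0271 len 226.23913832867328
blade front top [2.100000e-03 2.177952e+02] [[464.9, -13.6], [458.4, -220.0]] yaw -0.0313 len 206.50528646231547
blade rear top [-1.30000e-03  2.49322e+02] [[445.4, -9.2], [439.5, -223.1]] yaw -0.0274 len 214.01760458109644
```

Emit:
send_rows(series=[[0,-1,20,0.2],[0,-1.4,55,0.2],[0,-1.4,90,0.2],[0,-1.4,125,0.2],[0,-1.4,155,0.2],[0,-1.4,175,0.2],[3,-1.4,184,0.2],[8,-1.4,186,0.2],[16,-1.4,186,0.2],[24,-1.4,186,0.2],[32,-1.4,186,0.2],[38,-1.4,186,0.2],[40,-1.4,186,0.2],[40,-1.4,186,0.2],[40,-1.4,186,0.2]])

```text
clock: 7.18
tcp_pos: [485.8, -117.2, 26.3]
ee_rot: [-3.141, 0.051, -0.0]
ft_force: [0.3, -0.3, -2.6]
grip_width: 11.4
finger_force: 58.5
```

```bash
cat > s.py <<'E'
from h import *
o=ctrl.get_obs(); M=R.from_rotvec(o['ee_rot']).as_matrix()
print(o['clock'],'tcp',o['tcp_pos'].round(2),'yaw',round(np.arctan2(M[1,0],M[0,0]),4),'tilt',M[:2,2].round(4),'F',o['ft_force'].round(2),'M',o['moment'].round(3))
E
python3 s.py; python3 - <<'E'
from e import *
p,im=grab('wrist','w4.png')
g=cv2.cvtColor(im,cv2.COLOR_RGB2GRAY).astype(float)
for c in (100,200,320,440,540): print(c,g[0:60:3,c].astype(int))
E
```

```text
7.175 tcp [ 485.82 -117.21   26.34] yaw -0.0327 tilt [0.0003 0.    ] F [ 0.34 -0.33 -2.55] M [-0.007  0.057  0.009]
100 [162 159 158  35  32  36  39  35  37  35  35  40  41  34  39  38  37  38
  47  43]
200 [166 167 137  37  35  35  35  38  36  40  41  31  40  38  41  41  36  39
  42  38]
320 [164 165  81  38  31  36  36  37  36  31  34  37  37  35  39  42  37  37
  37  33]
440 [161 162 132  25  29  30  27  30  33  28  30  27  31  32  31  36  32  35
  29  32]
540 [162 158 156  25  22  27  26  25  25  31  25  26  27  27  28  27  29  34
  31  33]
```

View pics/w4.png

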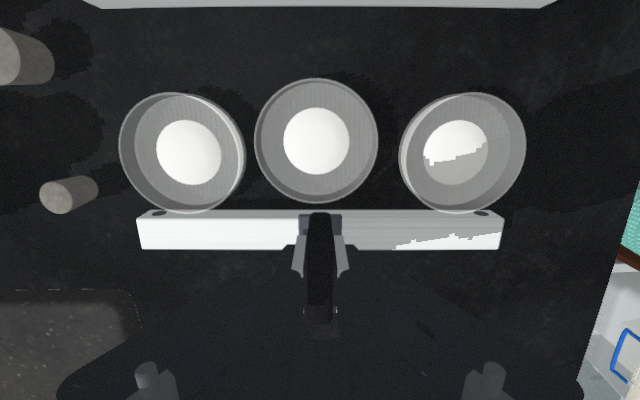

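The dishes are just ahead of the blade, the bar edge is at row ~8 and the bung at (68,195) is clear. I'm refining the relative yaw and distance from this close view.

```bash
python3 - <<'E'
from e import *
im=cv2.imread('pics/w4.png'); g=cv2.cvtColor(im,cv2.COLOR_BGR2GRAY).astype(float); p=ctrl.camera_params('wrist'); o=ctrl.get_obs()
def line(cols,r0,r1,s,z,n):
    pts=[(c,edge(g,[c-2,c-1,c,c+1,c+2],r0,r1,s)@[c,1]) for c in cols]
    P=onplane(p,pts,z)[:,:2]
    for _ in range(3):
        f=np.polyfit(P[:,1],P[:,0],1); r=abs(P[:,0]-np.polyval(f,P[:,1])); P=P[r<max(.3,2*np.median(r))]
    print(n,'yaw',-np.arctan(f[0]).round(4) if 0 else round(-np.arctan(f[0]),4),'x at y=-118',np.polyval(f,-118).round(2),'resid',r.std().round(2),len(P))
line(range(106,536,6),3,16,-1,0,'bar')
zb=o['tcp_pos'][2]-22.5
line([*range(144,180,4),*range(250,290,4),*range(350,390,4),*range(440,480,4)],203,216,1,zb,'blade bottom')
line([*range(172,290,4)],214,224,1,zb+16,'blade top')
line([*range(145,280,4),*range(460,496,4)],240,256,-1,zb+16,'blade rear')
for i,(b) in enumerate([(182,152),(316,141),(463,152)]): print(onplane(p,[b],14).round(1))
E
```

```text
bar yaw -0.0334 x at y=-118 612.87 resid 0.03 72
blade bottom yaw -0.0338 x at y=-118 502.04 resid 0.07 32
blade top yaw -0.0335 x at y=-118 502.42 resid 0.03 30
blade rear yaw -0.0334 x at y=-118 483.02 resid 0.01 43
[[541.5 -42.9  14. ]]
[[ 544.8 -116.4   14. ]]
[[ 536.4 -196.4   14. ]]
```

Blade and bar are parallel to within 0.5 mrad, with about 42.6 mm of travel left to full contact. I'll push slowly.

Emit:
send_rows(series=[[1.5,0,0,0],[3.5,0,0,0],[5.5,0,0,0],[7.5,0,0,0],[9.5,0,0,0],[11.5,0,0,0],[13.5,0,0,0],[15.5,0,0,0],[17.5,0,0,0],[19.5,0,0,0],[21.5,0,0,0],[23.5,0,0,0],[25.5,0,0,0],[27.5,0,0,0],[29.5,0,0,0],[31.5,0,0,0],[33.5,0,0,0],[35.5,0,0,0],[37,0,0,0],[38,0,0,0]])

```text
clock: 9.72
tcp_pos: [523.8, -118.5, 26.3]
ee_rot: [3.141, -0.051, -0.0]
ft_force: [-1.5, -0.5, -2.7]
grip_width: 11.1
finger_force: 58.5
```

```bash
python3 s.py; python3 - <<'E'
from e import *
p,im=grab('wrist','w5.png')
E
```

```text
9.725 tcp [ 523.81 -118.45   26.29] yaw -0.0327 tilt [-0.0001 -0.    ] F [-1.53 -0.49 -2.72] M [0.039 0.418 0.028]
```

View pics/w5.png

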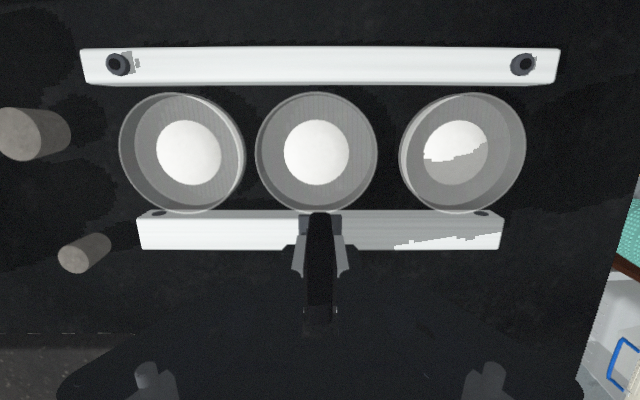

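The row is straight against the blade, with the bar edge at row 85 and about 4.6 mm left.

Emit:
send_rows(series=[[1,0,0,0],[2,0,0,0],[2.8,0,0,0],[3.4,0,0,0],[3.8,0,0,0],[3.8,0,0,0]])

```text
clock: 10.52
tcp_pos: [527.2, -118.6, 26.2]
ee_rot: [-3.141, 0.051, 0.001]
ft_force: [-2.9, -0.7, -1.5]
grip_width: 11.5
finger_force: 58.5
```

```bash
python3 s.py
```

```text
10.525 tcp [ 527.21 -118.55   26.22] yaw -0.0326 tilt [-0.0006  0.    ] F [-2.91 -0.73 -1.54] M [-0.039  0.723  0.034]
```

Emit:
send_rows(series=[[0.2,0,0,0],[0.4,0,0,0],[0.4,0,0,0]])

```text
clock: 10.9
tcp_pos: [527.3, -118.5, 26.1]
ee_rot: [-3.141, 0.051, 0.002]
ft_force: [-5.5, 0.3, -0.9]
grip_width: 11.1
finger_force: 58.6
```

```bash
python3 s.py
```

```text
10.9 tcp [ 527.34 -118.53   26.13] yaw -0.0326 tilt [-0.0011  0.    ] F [-5.45  0.31 -0.86] M [-0.013  1.226  0.025]
```

Emit:
send_rows(series=[[0.2,0,0,0],[0.4,0,0,0],[0.4,0,0,0]])

```text
clock: 11.28
tcp_pos: [527.4, -118.5, 26.0]
ee_rot: [-3.141, 0.051, 0.003]
ft_force: [-6.4, 0.0, -1.2]
grip_width: 11.4
finger_force: 58.6
```

```bash
python3 s.py
```

```text
11.275 tcp [ 527.41 -118.51   26.04] yaw -0.0327 tilt [-0.0017  0.    ] F [-6.39  0.   -1.16] M [-0.036  1.398  0.044]
```

Emit:
send_rows(series=[[0.2,0,0,0],[0.4,0,0,0],[0.6,0,0,0],[0.6,0,0,0],[0.6,0,0,0]])

```text
clock: 11.9
tcp_pos: [527.4, -118.5, 25.8]
ee_rot: [-3.141, 0.051, 0.004]
ft_force: [-6.5, 0.7, -0.1]
grip_width: 11.0
finger_force: 58.7
```

```bash
python3 s.py
```

```text
11.9 tcp [ 527.41 -118.49   25.85] yaw -0.0327 tilt [-0.0027  0.0001] F [-6.51  0.71 -0.09] M [-0.059  1.6    0.05 ]
```

Emit:
send_rows(series=[[0.2,0,-0.2,0],[0.4,0,-0.3,0],[0.6,0,-0.3,0],[0.6,0,-0.3,0]])

```text
clock: 12.4
tcp_pos: [527.4, -118.5, 25.9]
ee_rot: [-3.141, 0.051, 0.006]
ft_force: [-7.2, -0.5, -0.6]
grip_width: 11.0
finger_force: 58.6
```

```bash
python3 s.py
```

```text
12.4 tcp [ 527.44 -118.47   25.88] yaw -0.0328 tilt [-0.0037  0.0001] F [-7.24 -0.52 -0.57] M [-0.022  1.775  0.054]
```

Emit:
send_rows(series=[[0.2,0,0,-0.1],[0.5,0,0,-0.1],[0.8,0,0,-0.1],[1,0,0,-0.1],[1,0,0,-0.1],[1,0,0,-0.1]])

```text
clock: 13.15
tcp_pos: [527.5, -118.5, 25.7]
ee_rot: [-3.141, 0.049, 0.008]
ft_force: [-9.7, 0.2, 0.2]
grip_width: 10.9
finger_force: 58.9
```

```bash
python3 s.py
```

```text
13.15 tcp [ 527.54 -118.5    25.73] yaw -0.0313 tilt [-0.0053  0.0001] F [-9.72  0.25  0.17] M [-0.089  2.251 -0.043]
```

Emit:
send_rows(series=[[0,0,0,0.05],[0,0,0,0.05],[0,0,0,0.05],[0,0,0,0.05],[0,0,0,0.05]])

```text
clock: 13.78
tcp_pos: [527.5, -118.5, 25.7]
ee_rot: [-3.141, 0.05, 0.008]
ft_force: [-10.3, 0.9, 0.3]
grip_width: 11.0
finger_force: 58.9
```

```bash
python3 s.py
```

```text
13.775 tcp [ 527.49 -118.47   25.7 ] yaw -0.0321 tilt [-0.0053  0.0001] F [-10.35   0.9    0.33] M [-0.064  2.264  0.038]
```

The load is about 10 N and balanced (Mz ≈ 0.03 Nm). I'll hold a second more.

Emit:
send_rows(series=[[0,0,0,0],[0,0,0,0],[0,0,0,0],[0,0,0,0],[0,0,0,0],[0,0,0,0],[0,0,0,0],[0,0,0,0]])

```text
clock: 14.78
tcp_pos: [527.5, -118.5, 25.7]
ee_rot: [-3.141, 0.05, 0.008]
ft_force: [-10.9, 0.3, 0.2]
grip_width: 11.3
finger_force: 58.9
```

```bash
python3 s.py
```

```text
14.775 tcp [ 527.54 -118.48   25.74] yaw -0.032 tilt [-0.0052  0.0001] F [-10.88   0.3    0.15] M [-0.073  2.249  0.024]
```

Pressed and held. I'm drawing back gently.

Emit:
send_rows(series=[[-1,0,0,0],[-2,0,0,0],[-3,0,0,0],[-4,0,0,0],[-5.5,0,0,0],[-8,0,0,0],[-13,0,0,0],[-20,0,0,0],[-28,0,0,0],[-36,0,0,0],[-44,0,0,0],[-52,0,0,0],[-60,0,0,0],[-67,0,0,0],[-71,0,0,0],[-72,0,0,0],[-72,0,1.5,0],[-72,0,3,0],[-72,0,3,0]])

```text
clock: 17.15
tcp_pos: [458.6, -116.3, 23.4]
ee_rot: [-3.141, 0.05, 0.0]
ft_force: [0.3, 0.8, -3.1]
grip_width: 11.0
finger_force: 58.4
```

```bash
python3 s.py;  python3 - <<'E'
from e import *
p,im=grab('wrist','w6.png')
E
```

```text
17.15 tcp [ 458.6  -116.34   23.39] yaw -0.0317 tilt [-0.0003  0.0001] F [ 0.3   0.79 -3.13] M [-0.008  0.021  0.029]
```

View pics/w6.png

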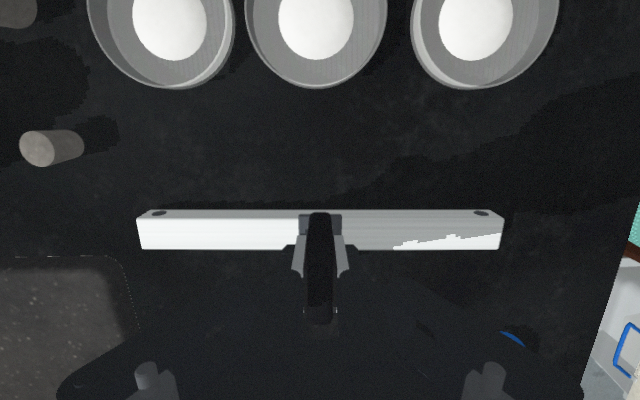

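The dishes stayed level in a row (bottom edges at row ~88) and the blade hangs clear. I'll lower until it stands.

Emit:
send_rows(series=[[0,0,0.4,0],[0,0,0.8,0],[0,0,1.1,0],[0,0,1.1,0]])

```text
clock: 17.7
tcp_pos: [458.6, -116.4, 22.7]
ee_rot: [-3.141, 0.05, -0.0]
ft_force: [-1.3, 0.6, 1.4]
grip_width: 11.2
finger_force: 59.0
```

```bash
python3 s.py
```

```text
17.7 tcp [ 458.62 -116.36   22.7 ] yaw -0.0317 tilt [0.0001 0.    ] F [-1.3   0.64  1.41] M [0.086 0.298 0.026]
```

Emit:
send_rows(series=[[0,0,0,0],[0,0,0,0],[0,0,0,0],[0,0,0,0],[0,0,0,0],[0,0,0,0],[0,0,0,0]], grip=100)

```text
clock: 18.58
tcp_pos: [458.6, -116.4, 22.5]
ee_rot: [-3.141, 0.05, 0.0]
ft_force: [0.1, -0.1, 0.1]
grip_width: 85.3
finger_force: 0.0
```

Emit:
send_rows(series=[[0,0,-5,0],[0,0,-15,0],[0,0,-40,0],[0,0,-70,0],[0,0,-105,0],[0,0,-140,0],[0,0,-170,0],[0,0,-185,0],[0,0,-190,0],[0,0,-190,0]])

```text
clock: 19.82
tcp_pos: [458.3, -116.3, 211.9]
ee_rot: [-3.141, 0.05, 0.001]
ft_force: [-0.7, -0.0, -0.4]
grip_width: 85.2
finger_force: 0.0
```

```bash
python3 s.py;  python3 - <<'E'
from m import *
p,im=grab('wrist','w7.png')
for i,s,c,m in blobs(im,110,150):
    if c[1]<300 and 60<c[0]<520: print(s[:4],c.round(1),onplane(p,[c],14).round(1)[0,:2])
E
```

```text
19.825 tcp [ 458.26 -116.26  211.94] yaw -0.0317 tilt [-0.0008  0.0002] F [-0.74 -0.04 -0.39] M [-0.002 -0.018  0.013]
[209  13 223  86] [321.   51.5] [ 592.3 -120.9]
[159  42  26  28] [171.7  55.3] [594.7  42.5]
[184 117  16  17] [191.7 125. ] [519.8  32.2]
[ 57 137  45  32] [ 82.7 150.4] [495.3 170.5]
[232 157  79  19] [271.6 166. ] [468.2 -57.3]
[330 157  78  19] [368.1 166. ] [ 464.6 -173.9]
[190 247  38  50] [207.  271.7] [324.9  43.4]
[412 247  38  50] [432.2 271.3] [ 315.9 -264.2]
```

View pics/w7.png

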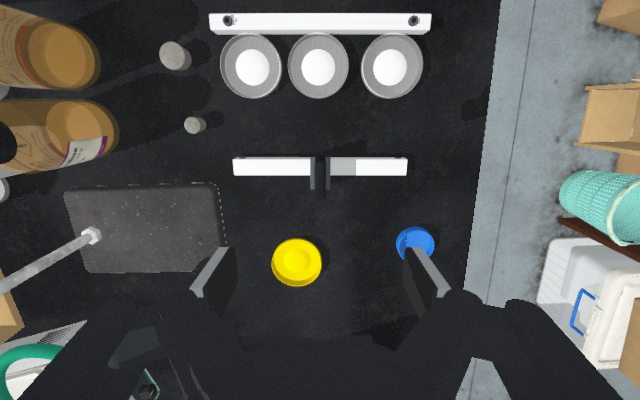

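The final view shows all three dishes touching the bar in a straight row at (252,67), (318,67) and (391,66). The straightedge is standing at (320,166), clear of them, and nothing else has moved.

```bash
python3 -c "
from cell import ctrl
print(ctrl.job_done())"
```

```text
the job is handed in; nothing more can be done
None
```

The job is handed in: the three dishes stand in a straight row against the bar after being held for over 1 s at 10 to 11 N total (balanced left to right by wrist moment; per-dish force not measured), and the straightedge stands on its blade clear of them, with about 20 of the 51 s used.

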